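# Find the socket for the trimmer's pulley nut

### The arm

A 7-joint arm with a two-finger parallel gripper is mounted at the origin on the work surface. World frame = base frame: x ahead of the robot, y to its left, z up, the work surface at z = 0. Lengths are in m, angles in rad, forces in N, time in s.
With the tool pointing down it reaches from about 0.4 to 0.75 m from the base axis. Payload 19.5 kg.
Tool frame: the origin (TCP) lies at the very end of the fingers, on their centre line; the grasp point (between the pads) lies 19 mm behind it (bot.grip_point_offset is the distance from the TCP to the grasp point, in m); z points along the fingers, y is the line along which they close (so a half turn about z gives the same grasp; the last joint's range is limited). The gripper opens to 85 mm and grips with 20 to 120 N. Pads are 22 mm wide; open, the fingers measure 114 mm over their backs; the gripper's body (76 mm by 85 mm) begins 54 mm behind the grasp point. The pads swing forward as they close: fully open they stand 13 mm farther back than shut.
Start: joints at [1.308, 0.707, -0.028, 1.485, 0.022, 0.951, -0.075], TCP at [0.126, -0.561, 0.231] pointing down, gripper open.
Joint ranges: [-2.71, 2.71], [-0.32, 2.16], [-1.57, 1.52], [0, 2.45], [-1.46, 4.6], [0, 2.02], [-2.83, 2.83]. Speed limits (rad/s): [1.89, 1.89, 2.57, 2.57, 3.01, 3.01, 3.01].

### API

Orientations are given as a 3x3 rotation matrix whose columns are the frame's x, y, z axes.
In Python, from station import bot gives the robot as it stands. Calls block until the motion is done:
- bot.move_ptp(position, orientation): joint-space move of the TCP to a pose.
- bot.move_straight(position, orientation=None, velocity=0.15): straight line of the TCP; orientation=None keeps the orientation; velocity is the mean speed in m/s.
- bot.goto_joints(angles): joint-space move.
- bot.grip(opening, newtons=None): finger opening in m; newtons is the grip in N (None keeps the last); returns when the fingers have stopped.
- bot.hold(seconds).
- bot.ik(position, orientation): joint angles nearest the present ones, or None.
- bot.snapshot(name): name is "side" or "top"; returns the picture (480x640x3 uint8, red, green, blue); there is no depth.
- bot.camera_info(name): a dict with "fx", "fy", "cx", "cy" (pixels), "rvec" (rotation vector, rad) and "tvec" (3), from world to camera coordinates, as OpenCV has them. Camera axes: x right, y down, z forward; pixel columns grow to the right and rows downward; lengths in m; the calibration is good to about 2 mm. A picture is of the moment at which its call begins. camera_info takes no time and is no camera call.
A pose or a line that the arm cannot do raises bot.MotionError and nothing moves.
- bot.sign_off(): hands the job in; it is judged then, once.
Readings, each from a call of its own:
- bot.read_time(): time.
- bot.read_joint_pos(): joint angles.
- bot.read_joint_vel(): joint speeds.
- bot.read_tau(): joint torques, N m.
- bot.read_position(): TCP position.
- bot.read_ee_rot(): TCP orientation.
- bot.read_ft_force(): force on the tool from outside, world axes, zero at the start.
- bot.read_moment(): the same for the moment, N m.
- bot.read_grip_width(): finger opening in m.
- bot.read_grip_force(): force on a finger pad.
Only numpy, scipy, OpenCV 4.12 (cv2) and the standard library are available. Lean on these libraries where they do the work, as an engineer would, in place of code of your own. Each camera call takes 0.05 s, during which the arm holds its last target. There are 200 camera calls.

### The job

The pulley nut of the coconut trimmer sits in a recess under the loose cover plate: lift the plate off its pins and lay it flat on the bench, handle up. Then try the tube sockets on the nut until you find the one that goes fully home over it, standing any that do not fit back upright on the bench or mat. Finish holding that socket squarely seated on the nut, without letting go of it, and leave everything else on the bench where it is.

Things in the scene. Friction and masses are not known exactly. Their poses are not given: they have to be found in the camera images.
- machine: green coconut trimmer, fixed; origin on the bench under the covered hub's axis, z up. Belt case 180 wide in x, y -380 to +85, top 78 high. Well 110 x 110 round the hub, under the cover; pins 8 dia, 12 tall on the case top at x = +-70, y = 0. Coconut on its spikes at y = -185 (to 222 high, 110 dia); behind it a blade post (to 228) with its blade at x = 70, y = -150, and a motor (y = -320).
- nut_seat (a point): centre of the floor of the round recess in the pulley hub, 48 above the bench, below the cover's middle; axes as the machine's. A hex nut lies on it, one pair of flats facing the machine's +-x: 17, 24 or 30 mm across flats (9, 15 or 18 tall), which one is not told. A stud stands 6 above the nut. Nut's top edges chamfered. Nut and hub do not turn.
- hub_rim (a point): centre of the hub's flat rim (60 dia), 12 above nut_seat. The recess inside the rim is 31.5, 39 or 47 dia for the 17, 24 or 30 nut, and admits the fitting socket only: that one goes down to the floor; a smaller socket stops on the nut or stud, 15 or more above the floor; a larger one on the rim, 12 above it.
- cover: loose aluminium plate, 170 (x) x 130 (y) x 4, 0.2 to 0.4 kg, lying on the case top, underside 78 high, two 11.5 mm holes at x = +-70 over the pins. Origin at the centre of its underside, z up. Steel bow handle of 10 mm round bar along its x over the middle, 68 long, bar axis 30 above the underside, both legs at its ends. Lift 15 or more to clear the pins.
- socket17: the smallest of three steel tube sockets, for a 17 mm nut: straight hexagonal tube, open at both ends, 23.6 across flats outside, 27 over corners, 18.6 across flats inside, 85 tall, 120 g. Stands on the mat, any turn, any of three places 85 apart. Origin: centre of its lower end, z up; x square to a pair of flats (inner and outer flats parallel).
- socket24: the middle of three steel tube sockets, for a 24 mm nut: straight hexagonal tube, open at both ends, 30.6 across flats outside, 35 over corners, 25.6 across flats inside, 85 tall, 160 g. Stands on the mat, any turn, any of three places 85 apart. Origin: centre of its lower end, z up; x square to a pair of flats (inner and outer flats parallel).
- socket30: the largest of three steel tube sockets, for a 30 mm nut: straight hexagonal tube, open at both ends, 37.0 across flats outside, 43 over corners, 31.6 across flats inside, 85 tall, 210 g. Stands on the mat, any turn, any of three places 85 apart. Origin: centre of its lower end, z up; x square to a pair of flats (inner and outer flats parallel).
- mat: black rubber mat, fixed, 290 (x) x 115 (y) x 3, origin at the centre of its underside; the sockets stand in a row along its x, about 15 off its middle line towards -y
- tommy_bar: bystander: steel rod, 8 dia x 160, lying along the mat beside the sockets
- wrench: bystander: combination wrench lying on the bench along its x, 160 long; origin at its underside
- can: bystander: bare aluminium drink can, 66 dia x 115 tall, standing; origin at its underside
- grease_tin: bystander: grey grease tin, 68 dia x 55 tall; origin at its underside
- peeled: bystander: whole peeled coconut standing on its flat base, 110 dia x 113 tall, pointed top; origin at its underside
- opened: bystander: coconut with its top cut off, 110 dia x 90 tall; origin at its underside
- knife: bystander: trimming knife lying flat, about 200 long along its x, 18 high; origin at its underside

How it is judged:
By the outcome, as a careful person would: the job done as asked, in the order asked, and still so for the second after the job is handed in, while the arm keeps its last pose, push and grip.
It also fails if it takes over 72 s, if anything falls off the work surface, if the arm or the gripper's body presses on something with over 40 N, if the wrist force passes 120 N, or if a joint passes its speed limit or range.

## Working session

There is one attempt and no reset: what is moved stays moved. The work goes in short steps, each a Python script; the robot and the scene stay as the last script left them, time stands still between calls to the robot, and variables do not carry over. Pictures are saved under pics/ and viewed, at most 10 in all, crops included, and the job is handed in when it is done.

```bash
ls; mkdir -p pics
python3 - <<'E'
from station import bot
import cv2
for n in("side","top"):
    im=bot.snapshot(n); cv2.imwrite(f"pics/{n}0.png",im[:,:,::-1]); print(n,bot.camera_info(n))
E
```

```text
pics
station.py
side {'fx': 615.8425460865617, 'fy': 615.8425460865617, 'cx': 313.3170621450713, 'cy': 243.8002861537033, 'rvec': array([ 0.85896947, -2.3291138 ,  1.32166396]), 'tvec': array([0.44402707, 0.227343  , 1.09828602])}
top {'fx': 582.134290171535, 'fy': 582.134290171535, 'cx': 323.80263068660844, 'cy': 247.10078353546913, 'rvec': array([ 2.14175969, -2.11236194,  0.18749779]), 'tvec': array([0.03409485, 0.53683252, 1.11165502])}
```

View pics/side0.png

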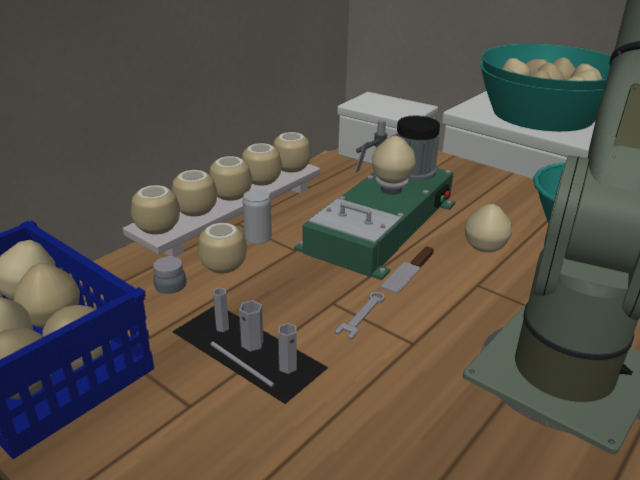

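View pics/top0.png

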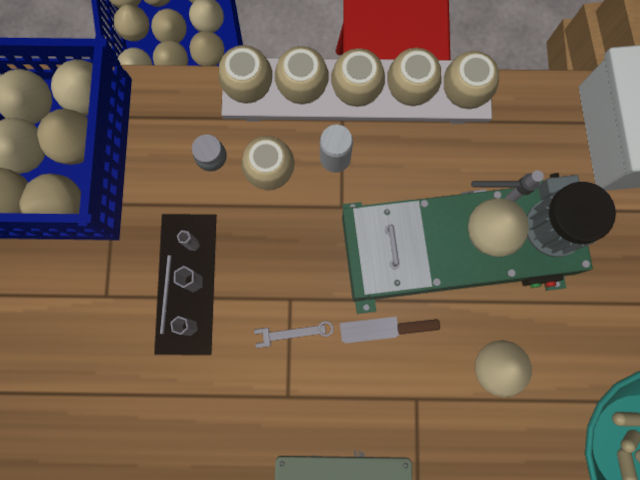

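The side view shows the sockets at about (220,310), (251,325), (287,348) and the cover at (352,218). In the top view the sockets are at (186,239), (186,277), (182,326) and the cover at (392,247), turned slightly. I'll enlarge these for exact pixels.

```bash
cat > h.py <<'E'
import numpy as np, cv2
from station import bot
def cam(n):
    c=bot.camera_info(n); K=np.array([[c['fx'],0,c['cx']],[0,c['fy'],c['cy']],[0,0,1.]])
    return K,np.asarray(c['rvec'],float),np.asarray(c['tvec'],float)
def proj(n,P):
    K,r,t=cam(n); return cv2.projectPoints(np.asarray(P,float).reshape(-1,1,3),r,t,K,None)[0][:,0]
def tri(ps,pt):
    M=[]
    for n in("side","top"):
        K,r,t=cam(n); M.append(K@np.c_[cv2.Rodrigues(r)[0],t])
    X=cv2.triangulatePoints(M[0],M[1],np.array(ps,float).reshape(-1,2).T,np.array(pt,float).reshape(-1,2).T)
    return (X[:3]/X[3]).T
def onplane(n,p,z):
    K,r,t=cam(n); R=cv2.Rodrigues(r)[0]; c=-R.T@t
    d=R.T@np.linalg.inv(K)@np.array([p[0],p[1],1.]); return c+d*(z-c[2])/d[2]
def crop(im,x,y,w,h,s):
    """enlarged crop with tick grid every 10 px"""
    o=cv2.resize(im[y:y+h,x:x+w,::-1],None,fx=s,fy=s,interpolation=cv2.INTER_CUBIC)
    for u in range((x+9)//10*10,x+w,10):
        cv2.line(o,((u-x)*s,0),((u-x)*s,4),(0,255,255),1); cv2.putText(o,str(u),((u-x)*s,14),0,.33,(0,255,255))
    for v in range((y+9)//10*10,y+h,10):
        cv2.line(o,(0,(v-y)*s),(4,(v-y)*s),(0,255,255),1); cv2.putText(o,str(v),(5,(v-y)*s+4),0,.33,(0,255,255))
    return o
def R(a):
    """tool down; tool y (closing line) at angle a from world x"""
    y=np.array([np.cos(a),np.sin(a),0]); z=np.array([0,0,-1.]); return np.c_[np.cross(y,z),y,z]
E
python3 - <<'E'
from h import *
s=cv2.imread('pics/side0.png')[:,:,::-1]; t=cv2.imread('pics/top0.png')[:,:,::-1]
a=crop(t,160,222,50,120,5); b=crop(t,340,195,100,120,5)
cv2.imwrite('pics/c1.png',np.hstack([a,b]))
a=crop(s,205,280,100,100,4); b=crop(s,300,190,105,100,4)
cv2.imwrite('pics/c2.png',np.hstack([a,b[:,:400]]))
E
```

```text
(no output)
```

View pics/c1.png

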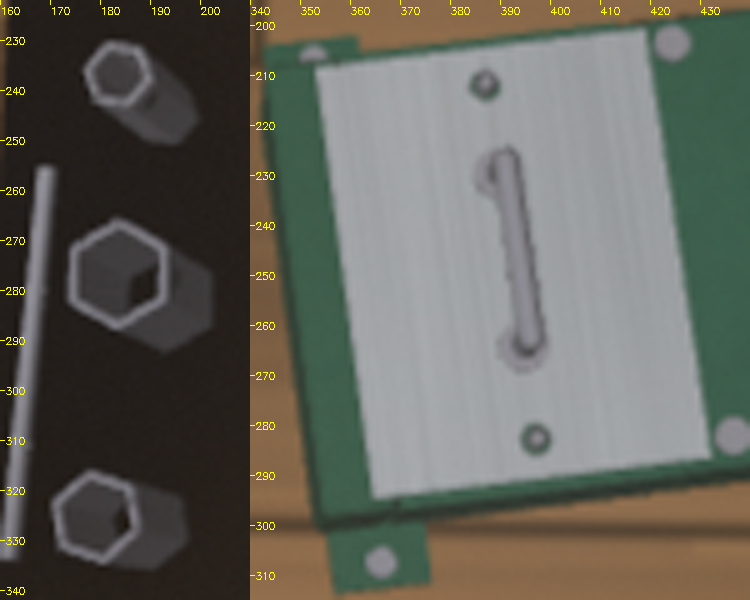

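View pics/c2.png

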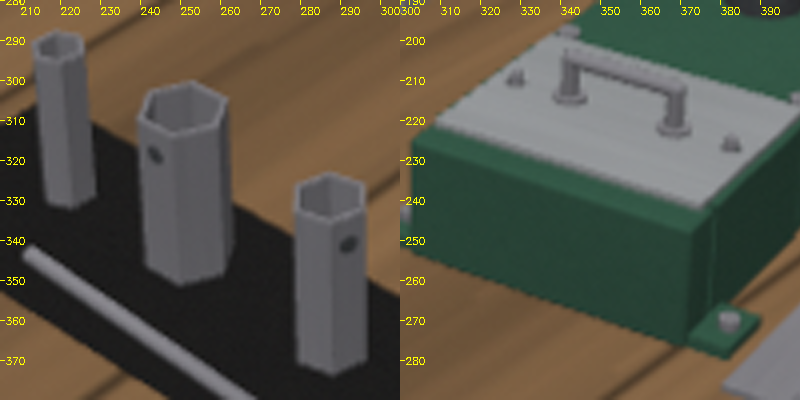

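The enlarged top view gives these positions:
- **Rim centres:** 17 at (183.6,236.8), 30 at (183.6,276.8), 24 at (179.2,325.2).
- **Pins:** (387.4,211.6) and (397.4,282.6).
- **Handle ends:** (391,225.4) and (396.4,265).

In the side view the same handle ends are at (342,203) and (371,212.5). Next I'll triangulate these and fit the socket rims.

```bash
cat > fit.py <<'E'
from h import *
from scipy.optimize import minimize
AF={17:(.0236,.0186),24:(.0306,.0256),30:(.037,.0316)}
def hexa(x,y,a,af,z):
    t=a+np.radians(30)+np.arange(6)*np.pi/3; r=af/np.sqrt(3)
    return np.c_[x+r*np.cos(t),y+r*np.sin(t),np.full(6,z)]
def mask(n,P,S=4,shape=(480,640)):
    m=np.zeros((shape[0]*S,shape[1]*S),np.uint8)
    p=(proj(n,P)+.5)*S-.5
    cv2.fillPoly(m,[np.round(p*16).astype(np.int32)],255,shift=4); return m
def fit_rim(im,n,s,x0,z):
    """best (x,y,yaw) of the bright top rim"""
    S=4; c=proj(n,[[x0[0],x0[1],z]])[0].astype(int); h=24
    g=cv2.resize(cv2.cvtColor(im,cv2.COLOR_RGB2GRAY)[c[1]-h:c[1]+h,c[0]-h:c[0]+h],None,fx=S,fy=S,interpolation=cv2.INTER_CUBIC).astype(float)
    sl=np.s_[(c[1]-h)*S:(c[1]+h)*S,(c[0]-h)*S:(c[0]+h)*S]
    def cost(v):
        o,i,b=[mask(n,hexa(*v,f,z),S)[sl]/255. for f in(AF[s][0],AF[s][1],AF[s][0]+.005)]
        r,q,w=o-o*i,i,b-b*o
        return -((g*r).sum()/r.sum()-.5*(g*q).sum()/q.sum()-.5*(g*w).sum()/w.sum())
    best=None
    for a in np.radians([-25,-15,-5,5,15,25]):
        x=[*x0,a]
        res=minimize(cost,x,method='Nelder-Mead',options=dict(initial_simplex=np.array([x]+[np.add(x,d) for d in([.002,0,0],[0,.002,0],[0,0,.1])]),xatol=1e-5,fatol=.01,maxfev=150))
        if best is None or res.fun<best.fun: best=res
    return best.x,best.fun
E
python3 - <<'E'
from fit import *
np.set_printoptions(precision=4,suppress=True)
t=cv2.imread('pics/top0.png')[:,:,::-1]
ps=[(219.5,291),(251,306.8),(287.5,328.5),(342,203),(371,212.5),(328.8,209.5),(383,225.8),(308.5,220),(375.8,242)]
pt=[(183.6,236.8),(183.6,276.8),(179.2,325.2),(391,225.4),(396.4,265),(387.4,211.6),(397.4,282.6),(353,208.4),(364.8,294.6)]
X=tri(ps,pt)
for l,x,a,b in zip("s17 s30 s24 h+ h- pin+ pin- c++ c-+".split(),X,ps,pt): print(l,x,(proj('side',[x])[0]-a)[1],(proj('top',[x])[0]-b)[0])
for s,i in((17,0),(30,1),(24,2)):
    v,f=fit_rim(t,'top',s,X[i][:2],.088); print(s,v[:2],np.degrees(v[2]),f)
C=np.array([onplane('top',p,.082)[:2] for p in[(353,208.4),(419,201),(432.4,286.4),(364.8,294.6)]])
print(C,C.mean(0)); e=C[0]+C[1]-C[2]-C[3]; print('yaw',np.degrees(np.arctan2(e[1],e[0])))
P=np.array([onplane('top',p,.089)[:2] for p in[(387.4,211.6),(397.4,282.6)]]);e=P[0]-P[1]
print(P.mean(0),np.linalg.norm(e),np.degrees(np.arctan2(e[1],e[0])))
E
```

```text
s17 [0.5462 0.3126 0.0875] 0.08729437804333884 -0.1926988861581833
s30 [0.4684 0.3081 0.0869] 0.04408602510699211 -0.10563538389163796
s24 [0.3769 0.3112 0.0875] 0.06233181658160447 -0.16830613914416404
h+ [ 0.5687 -0.0856  0.1096] -0.005881305493687705 0.024039483746264523
h- [ 0.4936 -0.0953  0.1077] 0.020566280625246236 -0.10173860499247667
pin+ [ 0.6027 -0.0816  0.0824] 0.03677468693234687 -0.14077490864792708
pin- [ 0.463  -0.1002  0.083 ] -0.004853837094486835 0.02606185671413641
c++ [ 0.6084 -0.0147  0.0801] 0.007817662155730432 -0.026462543006744
c-+ [ 0.4393 -0.0385  0.078 ] -0.029566539414616955 0.1453560516507082
17 [0.5462 0.3133] -8.351200362251891 -44.45064789313142Traceback (most recent call last):
  File "<stdin>", line 9, in <module>
  File "fit.py", line 23, in fit_rim
    res=minimize(cost,x,method='Nelder-Mead',options=dict(initial_simplex=np.array([x]+[np.add(x,d) for d in([.002,0,0],[0,.002,0],[0,0,.1])]),xatol=1e-5,fatol=.01,maxfev=150))
    res = _minimize_neldermead(fun, x0, args, callback, bounds=bounds,
                               **options)
    fxcc = func(xcc)
    fx = function(np.copy(x), *(wrapper_args + args))
  File "fit.py", line 17, in cost
    o,i,b=[mask(n,hexa(*v,f,z),S)[sl]/255. for f in(AF[s][0],AF[s][1],AF[s][0]+.005)]
           ~~~~^^^^^^^^^^^^^^^^^^
  File "fit.py", line 9, in mask
    p=(proj(n,P)+.5)*S-.5
       ~~~~^^^^^
  File "h.py", line 7, in proj
    K,r,t=cam(n); return cv2.projectPoints(np.asarray(P,float).reshape(-1,1,3),r,t,K,None)[0][:,0]
          ~~~^^^
  File "h.py", line 4, in cam
    c=bot.camera_info(n); K=np.array([[c['fx'],0,c['cx']],[0,c['fy'],c['cy']],[0,0,1.]])
ValueError: time passes only in moves, steps and waits
```

```bash
cat >> h.py <<'E'
def pick(pos,angs):
    """tool-down orientation among closing angles (rad, mod pi), least last-joint travel"""
    q0=bot.read_joint_pos(); best=None
    for a in angs:
        for b in(a,a+np.pi):
            q=bot.ik(np.array(pos),R(b))
            if q is None or abs(q[6])>2.6: continue
            c=np.abs(np.array(q)-q0).max()+.3*abs(q[6])
            if best is None or c<best[0]: best=(c,b,q)
    return best[1],best[2]
def st(l=''): print(l,'t',round(bot.read_time(),2),np.round(bot.read_position(),4),'F',np.round(bot.read_ft_force(),1),'w',round(bot.read_grip_width(),4))
YAW=np.radians(7.7); MC=np.array([.5313,-.0905])
E
python3 - <<'E'
from h import *
np.set_printoptions(precision=3,suppress=True)
p=bot.read_position(); E=bot.read_ee_rot()
bot.move_straight([p[0],p[1],.36],velocity=.3); st('up')
a,q=pick([*MC,.30],[YAW+np.pi/2]); print(np.degrees(a),q)
bot.move_ptp([*MC,.33],R(a)); st()
bot.grip(.05); bot.move_straight([*MC,.15],velocity=.25); bot.move_straight([*MC,.091],velocity=.08); st('at handle')
bot.grip(0,60); st('gripped')
E
```

```text
up t 0.68 [ 0.126 -0.561  0.36 ] F [-0.1  0.7 -0.5] w 0.0855
277.70000000000005 [ 0.17   0.578 -0.112  1.497  0.069  1.071 -1.394]
 t 2.9 [ 0.531 -0.091  0.33 ] F [-0.7 -0.3 -0.9] w 0.0855
at handle t 5.09 [ 0.531 -0.091  0.091] F [-0.1 -1.   0.1] w 0.0503
gripped t 5.55 [ 0.531 -0.09   0.091] F [-1.  -0.1  5.5] w 0.0082
```

Run:
```python
from h import *
bot.move_straight([*MC,.115],velocity=.06); st('lift')
bot.move_straight([*MC,.20],velocity=.2)
a,q=pick([.525,.14,.2],[np.pi/2]); print(np.degrees(a))
bot.move_straight([.525,.14,.15],R(a),velocity=.2); st()
bot.move_straight([.525,.14,.03],velocity=.15)
z=.03
while z>.009:
    z-=.0015; bot.move_straight([.525,.14,z],velocity=.03)
    f=bot.read_ft_force()
    if f[2]>3: break
st('down')
im=bot.snapshot('side'); cv2.imwrite('pics/s1.png',im[:,:,::-1])
im=bot.snapshot('top'); cv2.imwrite('pics/t1.png',im[:,:,::-1])
cv2.imwrite('pics/v1.png',np.hstack([crop(cv2.imread('pics/t1.png')[:,:,::-1],240,190,200,120,2),crop(cv2.imread('pics/t1.png')[:,:,::-1],350,210,90,90,4)[:240]]))
cv2.imwrite('pics/v1.png',np.hstack([crop(cv2.imread('pics/s1.png')[:,:,::-1],200,160,200,150,2)[:300],crop(cv2.imread('pics/t1.png')[:,:,::-1],350,210,80,75,4)]))
```

```text
lift t 6.1 [ 0.5313 -0.0905  0.1151] F [ 0.  -0.3 -2.5] w 0.0077
270.0
 t 8.01 [0.5252 0.1389 0.1501] F [ 0.8 -1.  -2.4] w 0.0077
down t 11.71 [0.5251 0.14   0.0139] F [-2.   0.5  8. ] w 0.0075
```

View pics/v1.png

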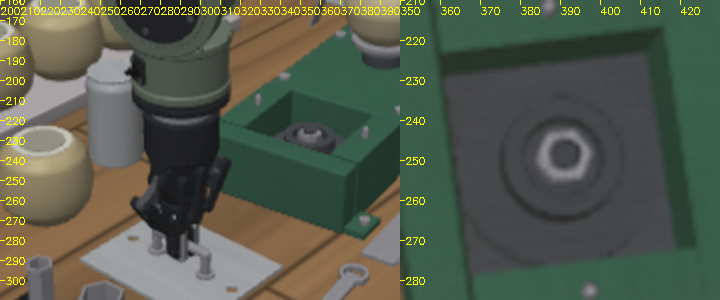

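The plate lies flat on the bench with its handle up and in the grip. In the well, the nut shows at top pixel (391.5,248.5), about 13 px across, which suggests 24 mm. I'll release the plate, retreat and take a contrast-stretched enlargement.

Run:
```python
from h import *
np.set_printoptions(precision=4,suppress=True)
bot.grip(.05); bot.move_straight([.525,.14,.20],velocity=.25); st('up')
im=bot.snapshot('top'); cv2.imwrite('pics/t2.png',im[:,:,::-1])
s=bot.snapshot('side'); cv2.imwrite('pics/s2.png',s[:,:,::-1])
def st2(c): return np.clip((c.astype(float)-30)*2.2,0,255).astype(np.uint8)
a=crop(st2(im),372,228,40,40,10); 
for d,col in((.0315,(0,0,255)),(.039,(0,255,0)),(.047,(255,0,0))):
    th=np.linspace(0,2*np.pi,90)
    P=np.c_[MC[0]+d/2*np.cos(th),MC[1]+d/2*np.sin(th),np.full(90,.06)]
    for p in (proj('top',P)-[372,228]+.5)*10: cv2.circle(a,tuple(int(v) for v in p),1,col,-1)
b=crop(st2(s),330,215,40,40,10)
cv2.imwrite('pics/v2.png',np.hstack([a,b]))
```

```text
up t 13.18 [0.5246 0.1399 0.199 ] F [-1.2 -0.3 -0.2] w 0.0496
```

View pics/v2.png

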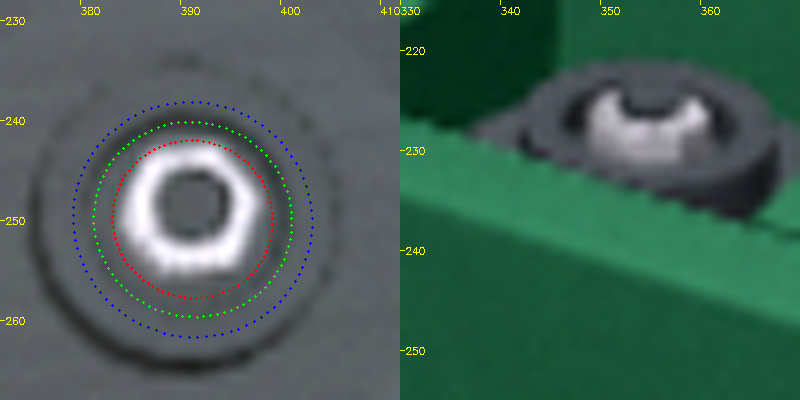

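The recess edge matches the green (39 mm) circle, and the nut spans about 13 px (26 mm). So it is the 24 mm nut, centred near top pixel (390.8,248.7), and I'll take socket24.

Run:
```python
from h import *
np.set_printoptions(precision=4,suppress=True)
im=cv2.imread('pics/t2.png'); g=cv2.cvtColor(im,cv2.COLOR_BGR2GRAY)
big=cv2.resize(g[228:268,372:412],None,fx=8,fy=8,interpolation=cv2.INTER_CUBIC)
c,_=cv2.findContours((big>105).astype(np.uint8),cv2.RETR_EXTERNAL,cv2.CHAIN_APPROX_NONE)
c=max(c,key=cv2.contourArea); m=cv2.moments(c)
u=np.array([m['m10'],m['m01']])/m['m00']; u=(u+.5)/8-.5+[372,228]
n=onplane('top',u,.0615); print('nut px',u,n,'equiv dia px',2*np.sqrt(cv2.contourArea(c)/np.pi)/8)
print('pins',[onplane('top',p,.089) for p in[(350+ (549-400)/4,210+5/4.),(350+190/4,210+290/4.)]])
x,y,yaw=.3768,.3115,np.radians(-16.4)
a,q=pick([x,y,.2],yaw+np.radians([0,60,120])); print(np.degrees(a),q)
bot.move_ptp([x,y,.20],R(a)); bot.grip(.06)
bot.move_straight([x,y,.10],velocity=.25); bot.move_straight([x,y,.046],velocity=.1); st('at')
im=bot.snapshot('side'); cv2.imwrite('pics/s3.png',im[:,:,::-1])
bot.grip(.02,60); st('grip')
bot.move_straight([x,y,.2],velocity=.2); st('up')
im=bot.snapshot('side'); cv2.imwrite('pics/s4.png',im[:,:,::-1])
cv2.imwrite('pics/v3.png',np.hstack([crop(cv2.imread('pics/s3.png')[:,:,::-1],210,270,100,120,4),crop(im,210,180,100,120,4)]))
```

```text
nut px [390.5291 248.4096] [ 0.5331 -0.0898  0.0615] equiv dia px 12.88558863151466
pins [array([ 0.6013, -0.0808,  0.089 ]), array([ 0.4625, -0.0996,  0.089 ])]
-16.4 [-0.5598  0.6407 -0.3438  1.8292  0.3089  0.7243 -1.3602]
at t 15.7 [0.3771 0.3117 0.0468] F [-0.1 -0.2  1.1] w 0.0604
grip t 16.12 [0.377  0.3116 0.0466] F [-0.4 -0.8 10.6] w 0.0298
up t 17.03 [0.3765 0.3112 0.1991] F [-0.8 -0.4 -1.6] w 0.0299
```

View pics/v3.png

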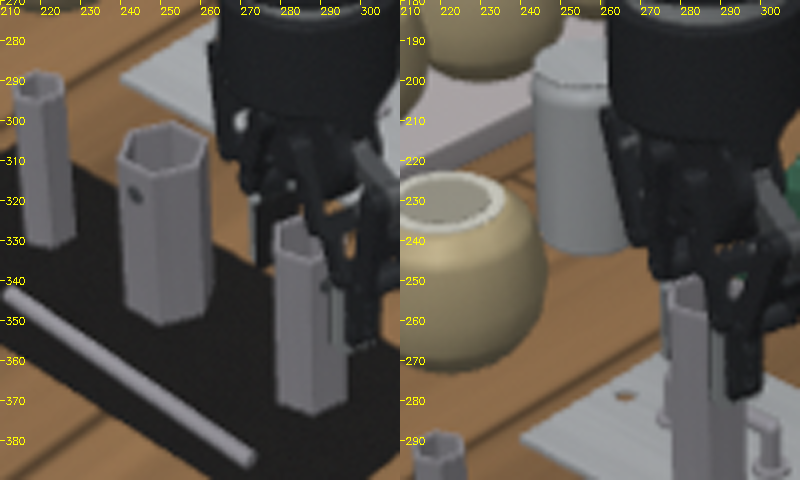

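The left half shows the fingers either side of socket24 (top at 285,328), and the right half shows it lifted upright in the pads. Next I'll carry it to the nut and probe downward.

```bash
cat > probe.py <<'E'
from h import *
B=.0436   # TCP above socket's lower end
def down(xy,z0,z1,fmax=10,step=.001,v=.03):
    z=z0
    while z>z1:
        z=max(z-step,z1); bot.move_straight([*xy,z],velocity=v); f=bot.read_ft_force()
        if f[2]>fmax: break
    return z
E
python3 - <<'E'
from probe import *
c=np.array([.5323,-.0900])
bot.move_ptp([*c,.20],R(YAW)); bot.move_straight([*c,B+.075],velocity=.15); bot.hold(.1); st('above')
f0=bot.read_ft_force()
z=down(c,B+.075,B+.0485,10,.0015); st(f'cmd bottom {z-B:.4f}'); print('real bottom',bot.read_position()[2]-B,bot.read_moment())
im=bot.snapshot('side'); cv2.imwrite('pics/s5.png',im[:,:,::-1])
im=bot.snapshot('top'); cv2.imwrite('pics/t5.png',im[:,:,::-1])
E
```

```text
above t 19.46 [ 0.5328 -0.0899  0.1196] F [ 1.1 -0.2 -1.2] w 0.0297
cmd bottom 0.0485 t 23.96 [ 0.5329 -0.0899  0.0921] F [ 7.6 -0.5 -1.9] w 0.03
real bottom 0.04853171175381661 [-0.00516239 -1.76235463 -0.03652152]
```

The socket went down to 48.5 mm with only a slight side force in +x. I'll relieve that, press home and verify.

Run:
```python
from probe import *
c=np.array([.5323,-.0900])
for i in range(4):
    f=bot.read_ft_force()
    if abs(f[0])<2.5: break
    c[0]+=.0004*np.sign(f[0]); bot.move_straight([*c,B+.0485],velocity=.02); bot.hold(.1); st(f'x {c[0]:.4f}')
z=down(c,B+.0485,B+.0455,8,.0005,.02); bot.hold(.2); st(f'bottom cmd {z-B:.4f}'); print('real',bot.read_position()[2]-B,bot.read_moment(),bot.read_grip_force()); print(bot.read_ee_rot().round(4))
s=bot.snapshot('side'); t=bot.snapshot('top'); cv2.imwrite('pics/s6.png',s[:,:,::-1]); cv2.imwrite('pics/t6.png',t[:,:,::-1])
cv2.imwrite('pics/v4.png',np.hstack([crop(s,300,130,100,120,4),cv2.resize(t[180:380,150:450,::-1],(400,480))]))
```

```text
x 0.5327 t 24.41 [ 0.533  -0.0899  0.0921] F [ 6.7  0.1 -1.7] w 0.03
x 0.5331 t 24.76 [ 0.5331 -0.09    0.0921] F [ 4.1  0.6 -0.1] w 0.0301
x 0.5335 t 25.11 [ 0.5332 -0.09    0.092 ] F [ 1.3 -0.  -1. ] w 0.0299
bottom cmd 0.0475 t 25.81 [ 0.5333 -0.0901  0.0916] F [-5.3 -1.  14.2] w 0.0297
real 0.047966062245014526 [-0.00641022  1.14957343 -0.01098863] 61.679793868388515
[[-1.339e-01  9.910e-01 -1.000e-04]
 [ 9.910e-01  1.339e-01 -5.000e-04]
 [-4.000e-04 -2.000e-04 -1.000e+00]]
```

View pics/v4.png

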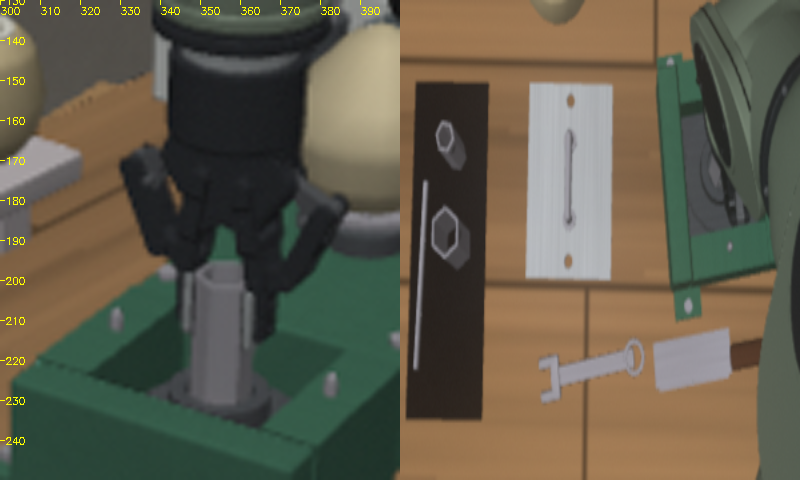

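The side view shows the socket upright and sunk into the hub recess at about (353,228), on the floor at 48.0 mm with 14 N of contact. The plate is flat on the bench and the other things have not moved.

```bash
python3 -c "
from station import bot
print(bot.sign_off())"
```

```text
the job is handed in; nothing more can be done
None
```

The job is handed in: the cover lies flat on the bench, handle up, and socket24, picked by sizing the nut in the camera image, is held upright on the 24 mm nut, down to the recess floor, so the other two sockets were never moved.

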